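Pack the paint touch-up kit

ROBOT

A 6-joint arm with a two-finger parallel gripper is mounted at the origin on a cart in front of the work surface, level with it; the furniture and walls round the work are solid. World frame = base frame: x ahead of the robot, y to its left, z up, the work surface at z = 0. Lengths are in m, angles in rad, forces in N, time in s.
With the tool pointing down it reaches from about 0.275 to 0.85 m from the base axis. Payload 19 kg.
Tool frame: the origin (TCP) lies on the centre line of the jaws, within the pads' length; the fingertips stand 11 mm ahead of it and the grasp point (between the pads) lies 8 mm behind it; z points along the fingers, y is the line along which they close (so a half turn about z gives the same grasp; the last joint's range is limited). The gripper opens to 85 mm and grips with 20 to 120 N. Pads are 22 mm wide; open, the fingers measure 114 mm over their backs; the gripper's body (76 mm by 85 mm) begins 54 mm behind the grasp point. The pads swing forward as they close: fully open they stand 13 mm farther back than shut.
Start: joints at [1.002, 0.15, 1.437, -0, 1.554, -0.134], TCP at [0.242, 0.521, 0.242] pointing down, gripper open.
Joint ranges: [-2.8, 2.8], [-0.68, 2.1], [0.12, 2.68], [-1.39, 4.53], [0.16, 2.79], [-2.81, 2.81]. Speed limits (rad/s): [1.89, 1.89, 2.22, 3.01, 3.01, 3.01].

INTERFACE

Orientations are given as a unit quaternion [w, x, y, z].
In Python, from station import r gives the robot as it stands.
- The arm moves only by the tool arm_command, never from a script. Its argument "moves" is a list of rows, each an object with "translation": the shift along the tool's x, y, z in mm, a list of three; "roll": the turn about the tool's z in rad. In form: [{"translation": [dx, dy, dz], "roll": roll}, ...]. A call has 1 to 5 rows; each row is the pose to reach, as a shift and turn from the pose commanded when the call began, along the tool's axes at that moment; what a row does not reach only later rows make up. A row lasts 1/10 s, in which the tool goes at most 50 mm and 8.59 degrees, less where a joint would pass 70% of its speed; a pose out of reach is approached as far as the arm can. A call with a gripper value outside its range is refused whole. "fingers" is the closure, from 0 (fully open) to 1 (shut), set as the call begins (left out, the last holds). The fingers move at their own pace and stop on an object; "newtons" is the grip in N (left out, the last holds). Time passes only in rows, so rows that repeat a pose let the fingers close. It gives the time, the measured TCP pose, the force, the opening and the grip force at its end, in the units of the state.
- r.read_state(): the state, without advancing time (a new reading comes with each control period).
- r.read_camera(name): name is "scene" or "top" or "wrist"; returns the picture (400x640x3 uint8, red, green, blue); there is no depth.
- r.camera_model(name): a dict with "fov_y" (degrees; the focal length in pixels is half the picture's height over the tangent of half this angle, whatever the lens; pixels are square), "cx", "cy" (the principal point, pixels), "world_from_camera" (4x4, takes a point from camera to world coordinates). Camera axes: x right, y down, z forward; pixel columns grow to the right and rows downward; lengths in m; the calibration is good to about 2 mm. A picture is of the moment at which its call begins: read the wrist's pose just before it. camera_model takes no time and is no camera call; for the wrist camera it gives the pose at the moment of the call.
- r.hand_in(): hands the job in; it is judged then, once.
The state is a dict: "time": time; "q": joint angles; "qvel": joint speeds; "effort": joint torques, N m; "tool_pos": TCP position; "ee_rot": TCP orientation; "ft_force": force on the tool from outside, world axes, zero at the start; "ft_torque": the same for the moment, N m; "grip_width": opening from 0.0 (shut) to 1.0 (fully open); "gripper_force": force on a finger pad.
Only numpy, scipy, OpenCV 4.12 (cv2) and the standard library are available. Lean on these libraries where they do the work, as an engineer would, in place of code of your own. Each camera call takes 0.05 s, during which the arm holds its last target. There are 200 camera calls.

TASK

Pack the touch-up kit from the things right in front of the robot: between the four orange corners of the grey kit base stack the flat black case first, then the blue-grey sanding block on it with its sanding face down, then the hand-held film gauge on top with its screen up, all lying lengthwise and each centred squarely on the one below. Lay the orange-handled brush flat at the bottom of its cut-out in the yellow-and-black tray, bristles at the wide end. Leave the blue-handled brush and the blue-painted lid where they lie.

Things in the scene. Friction and masses are not known exactly. Their poses are not given: they have to be found in the camera images.
- kit_base: fixed grey plate 112 (x) x 162 (y) x 5 mm with an orange L-shaped guide at each corner, rising to 18 mm above the bench; opening between guides 80 (x) x 130 (y) mm; side gaps for fingers 102 mm wide. Origin: centre of underside, on the bench; z up. The case belongs centred, underside 5 mm above the origin, its y along this y
- brush_tray: fixed tray 110 (x) x 244 (y) mm: yellow floor 4 mm, black edges 14 mm above the bench, pocket along y from -107 to 112 mm: 50 mm wide at the bristle end (y -107 to -76), open to both sides to y -2, 43 wide to y 40, 31 wide to y 112. Origin: centre of underside; z up. The brush belongs with its origin 4 mm above this one, its y along this y, same direction
- case: flat plain black plastic case, 70 (x) x 120 (y) x 22 mm (z), 0.12 kg, to be gripped across its 70 mm; origin at the centre of its underside; z up
- block: blue-grey sanding block with a brown sanding face below, 64 (x) x 118 (y) x 30 mm (z), 0.12 kg; sides straight and 62 to 64 mm apart near the bottom, 56 mm at 22 mm up and rounded above, so grip it low across x; flat on top over 38 x 92 mm; origin at the centre of its underside; z up
- gauge_mid (a point): middle of the underside of the hand-held film gauge right in front of the robot (black body, small screen and buttons on top, yellow band round its edge); its body is 111 mm (x) x 56 mm (y) x 26 mm (z), 0.14 kg, the short probe end is at +x; grip across y, 56 mm; axes: x along its length, z up through the screen
- brush: paint brush with orange handle and pale bristles, lying right in front of the robot, 206 mm long (y), 14 mm thick (z), 0.06 kg: bristles 34 mm wide at y -97 to -57, metal ferrule 38 mm wide at y -59 to -23 (grip it there across x, at y = -41), handle tapering towards its end at y = +103. Centre of mass at y = -8. Origin at the middle of its length, on its underside; z up
- gauge: the same film gauge; origin on its underside, 6.5 mm from point gauge_mid towards the probe end (+x); axes as gauge_mid
- brush_head (a point): point on the brush's underside plane in the bristles, at brush y = -90 mm
- blue_lid: flat round tin lid with blue paint, 68 mm across, 9 mm high; lies among the things and is to be left alone; origin at the centre of its underside
- blue_brush: another brush, blue handle, dark narrower bristles, 206 mm long, far to the right; to be left alone; origin at the middle of its underside

How it is judged:
On the way, in this order (a step that is already met when the one before it is completed fails the run):
1. the black case lies on the kit base between the corners (horizontal distance between case and kit_base below 0.01 m and z of case in the frame of kit_base below 0.009 m and angle between the y axis of case and the y axis of kit_base, either way round below 0.2 rad and angle between case's own z axis and vertical below 0.1 rad), for 0.2 s.
2. the sanding block lies centred on the case (all of step 1 and horizontal distance between block and case below 0.012 m and z of block in the frame of case between 0.018 and 0.026 m and angle between the y axis of block and the y axis of case, either way round below 0.25 rad and angle between block's own z axis and vertical below 0.1 rad), for 0.2 s.
3. the film gauge lies centred on the sanding block (all of step 2 and horizontal distance between gauge_mid and block below 0.012 m and z of gauge_mid in the frame of block between 0.026 and 0.034 m and angle between the x axis of gauge and the y axis of block, either way round below 0.25 rad and angle between gauge's own z axis and vertical below 0.1 rad), for 0.2 s.
At the end, for the whole second after the job is handed in: Case flat on the base (10 mm, 0.2 rad), block flat on it and gauge flat on the block (each centred within 12 mm, 0.25 rad; either way round), sanding face down, screen up; orange brush flat on its pocket's floor, bristles at the wide end (15 mm); all released and at rest (all of step 3 and x of brush in the frame of brush_tray between -0.012 and 0.012 m and y of brush in the frame of brush_tray between -0.015 and 0.015 m and x of brush_head in the frame of brush_tray between -0.015 and 0.015 m and y of brush_head in the frame of brush_tray between -0.105 and -0.075 m and z of each of brush, brush_head in the frame of brush_tray below 0.0075 m and angle between brush's own z axis and vertical below 0.15 rad and contact force between the fingers and case below 0.1 N and linear speed of each of case, block, gauge, brush below 0.02 m/s and contact force between the fingers and block below 0.1 N and contact force between the fingers and gauge below 0.1 N and contact force between the fingers and brush below 0.1 N); the robot touches nothing.
It fails at once if the blue-painted lid is moved more than 30 mm (distance of blue_lid from where it was at the start of the episode above 0.03 m).
It fails at once if the blue-handled brush is moved more than 30 mm (distance of blue_brush from where it was at the start of the episode above 0.03 m).
It also fails if it takes over 106 s, if anything falls off the work surface, if the arm or the gripper's body presses on something with over 40 N, if the wrist force passes 120 N, or if a joint passes its speed limit or range.

## Working session

There is one attempt and no reset: what is moved stays moved. The work goes in short steps, Python scripts to look and compute and a tool call to move; the robot and the scene stay as the last step left them, time stands still between calls to the robot, and variables do not carry over. Pictures are saved under pics/ and viewed, at most 14 in all, crops included, and the job is handed in when it is done.

Besides the shell and the picture viewer there is one more tool, called after "Emit:" as name(argument=value, ...), one argument or row to a line, values as JSON. arm_command: Moves the arm, as the interface text tells. Its arguments: {"type":"object","properties":{"moves":{"type":"array","items":{"type":"object","properties":{"translation":{"type":"array","items":{"type":"number"}},"roll":{"type":"number"}}}},"fingers":{"type":"number"},"newtons":{"type":"number"}},"required":["moves"]}

```bash
mkdir -p pics; ls; python3 - <<'E'
from station import r
import cv2
s=r.read_state();print(s)
for n in("scene","top"):
    m=r.camera_model(n);print(n,m)
    cv2.imwrite(f"pics/{n}0.png",cv2.cvtColor(r.read_camera(n),cv2.COLOR_RGB2BGR))
E
```

```text
pics
{'time': 0.0, 'q': array([ 1.00200652e+00,  1.50970075e-01,  1.43799359e+00, -8.58593862e-07,
        1.55376992e+00, -1.34010080e-01]), 'qvel': array([-0.0014011 ,  0.00071017,  0.00070668, -0.00019308, -0.00105009,
       -0.00047517]), 'effort': array([-5.31910828e-04, -7.13061690e+01, -5.70881832e+01, -2.83422787e-04,
        8.83346511e-03, -7.13099007e-05]), 'tool_pos': array([0.24210427, 0.52131237, 0.24170315]), 'ee_rot': array([-1.95959367e-04,  2.15681614e-01,  9.76463576e-01, -5.35755801e-04]), 'ft_force': array([1.17931996, 0.30279445, 0.18152211]), 'ft_torque': array([0.02628153, 0.05007836, 0.02449057]), 'gripper_force': 0.0, 'grip_width': 0.998481743436502}
scene {'fov_y': 44.44644364031774, 'cx': 319.3292658834136, 'cy': 198.68645418169302, 'world_from_camera': array([[ 0.87822351, -0.27684045,  0.38997799, -0.17666538],
       [-0.47822434, -0.49982574,  0.72213276, -1.40784516],
       [-0.00499452, -0.82069093, -0.57135055,  1.03182262],
       [ 0.        ,  0.        ,  0.        ,  1.        ]])}
top {'fov_y': 56.33406453317385, 'cx': 318.0900517408248, 'cy': 193.24963725092866, 'world_from_camera': array([[-0.00333255, -0.99277668,  0.1199306 ,  0.32461086],
       [-0.999853  ,  0.00532513,  0.01629778, -0.15464631],
       [-0.0168187 , -0.11985866, -0.99264849,  1.53894022],
       [ 0.        ,  0.        ,  0.        ,  1.        ]])}
```

View pics/top0.png

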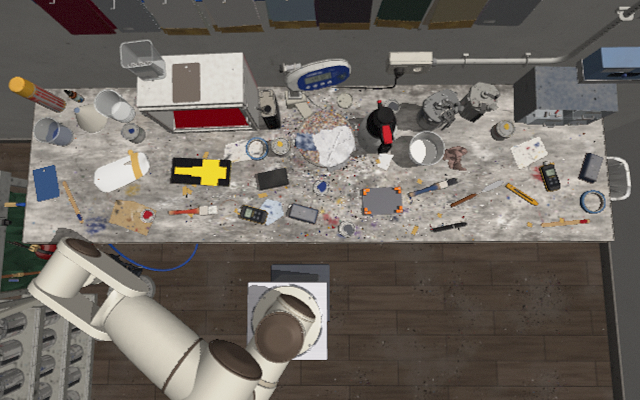

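View pics/scene0.png

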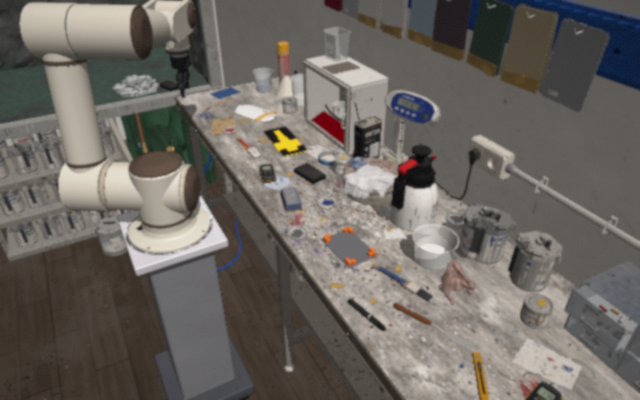

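The top view shows: tray (200,171), case (272,179), sanding block (303,213), gauge (253,214), kit base (382,200), brush (193,211), lid (about 320,186) and blue brush (432,187). I'll enlarge it.

```bash
cat > h.py <<'E'
import numpy as np, cv2
from scipy.spatial.transform import Rotation as R
from station import r
def px2w(m,u,v,z,h=400):
    f=h/2/np.tan(np.radians(m["fov_y"])/2); T=np.array(m["world_from_camera"])
    d=T[:3,:3]@np.array([(u-m["cx"])/f,(v-m["cy"])/f,1]); o=T[:3,3]
    return o+d*(z-o[2])/d[2]
def snap(n,name,crop=None,k=1):
    m=r.camera_model(n); im=cv2.cvtColor(r.read_camera(n),cv2.COLOR_RGB2BGR)
    cv2.imwrite(f"pics/{name}_raw.png",im)
    if crop: a,b,c,d=crop; im=im[b:d,a:c]
    if k!=1: im=cv2.resize(im,None,fx=k,fy=k,interpolation=cv2.INTER_CUBIC)
    cv2.imwrite(f"pics/{name}.png",im); np.save(f"pics/{name}.npy",m,allow_pickle=True)
    return m
def tool():
    s=r.read_state(); w,x,y,z=s["ee_rot"]; return s["tool_pos"],R.from_quat([x,y,z,w])
def goto(p,yaw=None):
    """print tool-frame shift in mm to world point p, and roll to make tool y-axis (mod pi) at world yaw"""
    t,q=tool(); d=q.inv().apply(np.array(p)-t)*1000
    ya=q.as_matrix()[:,1]; a=np.arctan2(ya[1],ya[0])
    roll=None
    if yaw is not None: roll=-((yaw-a+np.pi/2)%np.pi-np.pi/2)  # tool z down
    print("shift",d.round(1),"roll",roll,"yaw now",round(a,3),"q6",round(r.read_state()["q"][5],3), "tcp",t.round(4))
E
python3 - <<'E'
import cv2
im=cv2.imread("pics/top0.png")[145:240,160:320]
cv2.imwrite("pics/c1.png",cv2.resize(im,None,fx=5,fy=5,interpolation=cv2.INTER_CUBIC))
im=cv2.imread("pics/top0.png")[145:240,310:470]
cv2.imwrite("pics/c2.png",cv2.resize(im,None,fx=5,fy=5,interpolation=cv2.INTER_CUBIC))
E
```

```text
(no output)
```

View pics/c1.png

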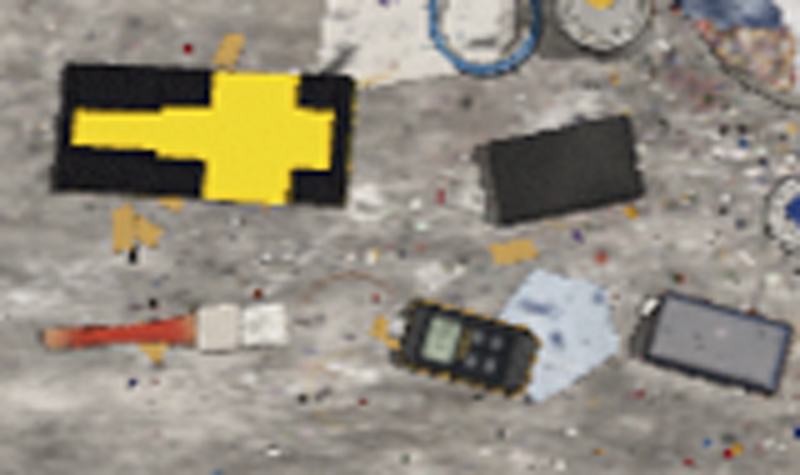

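View pics/c2.png

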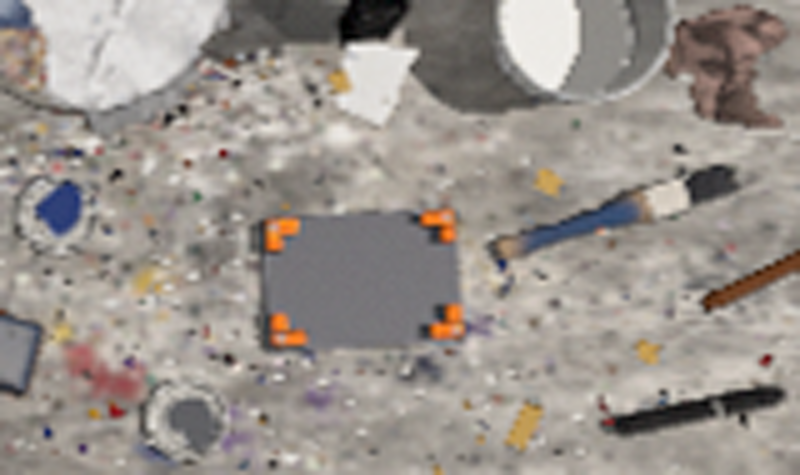

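The crops show the following (corners in crop pixels):
- **Tray:** (65,65), (352,75), (345,207), (52,190). Its wide bristle end is on the right.
- **Case top:** (488,146), (632,115), (643,192), (500,223).
- **Gauge:** the body runs from (400,330) to (533,367).
- **Block:** it lies around (720,343), grey top up.
- **Brush:** tip at (42,339), ferrule centre at (218,328), bristle end at (287,325).
- **Base:** (265,220), (457,210), (463,340), (268,348).

```bash
python3 - <<'E'
from h import *
m=r.camera_model("top")
def P(pts,ox,z):return np.array([px2w(m,ox+(x+.5)/5-.5,145+(y+.5)/5-.5,z)[:2] for x,y in pts])
def rect(n,pts,ox,z):
    p=P(pts,ox,z);e=[np.linalg.norm(p[i]-p[(i+1)%4]) for i in range(4)]
    l=(p[1]+p[2]-p[0]-p[3]);print(n,"c",p.mean(0).round(4),"edges",np.round(e,3),"long yaw",round(np.arctan2(l[1],l[0]),3))
rect("tray",[(65,65),(352,75),(345,207),(52,190)],160,.014)
rect("case",[(488,146),(632,115),(643,192),(500,223)],160,.022)
rect("gauge",[(415,302),(543,340),(524,395),(394,360)],160,.02)
rect("block",[(655,293),(790,325),(775,393),(636,357)],160,.015)
rect("base",[(265,220),(457,210),(463,340),(268,348)],310,.005)
print("brush tip,ferr,end",P([(42,339),(218,328),(287,325)],160,.012).round(4))
print("lid, bluebrush",P([(57,212),(495,250),(738,180)],310,.005).round(4))
goto([.29,-.03,.2])
E
```

```text
tray c [0.6032 0.3609] edges [0.242 0.111 0.245 0.106] long yaw -1.624
case c [0.5706 0.0569] edges [0.122 0.065 0.12  0.065] long yaw -1.361
gauge c [0.4225 0.1347] edges [0.11  0.047 0.111 0.05 ] long yaw -1.849
block c [ 0.4278 -0.0651] edges [0.114 0.057 0.117 0.055] long yaw -1.818
base c [ 0.4787 -0.3934] edges [0.159 0.108 0.16  0.106] long yaw -1.529
brush tip,ferr,end [[0.4329 0.4893]
 [0.4413 0.3437]
 [0.4435 0.2867]]
lid, bluebrush [[ 0.536  -0.1416]
 [ 0.5023 -0.5023]
 [ 0.5595 -0.704 ]]
shift [-275.7 -479.8   42.2] roll None yaw now 1.136 q6 -0.134 tcp [0.2421 0.5213 0.2418]
```

```bash
python3 - <<'E'
from h import *
goto([.56,.057,.22],0.21)
t,q=tool();m=r.camera_model("wrist");T=m["world_from_camera"];print(m["fov_y"],q.inv().apply(T[:3,3]-t),q.inv().as_matrix()@T[:3,:3])
E
```

```text
shift [-483.9 -287.2   22. ] roll 0.926000616320817 yaw now 1.136 q6 -0.134 tcp [0.2421 0.5213 0.2418]
67.28052655445708 [ 0.08002798 -0.00051316 -0.13142953] [[-8.31233870e-04 -9.48806882e-01 -3.15855680e-01]
 [ 9.99999636e-01 -7.27412654e-04 -4.46594583e-04]
 [ 1.93974595e-04 -3.15855936e-01  9.48807141e-01]]
```

Emit:
arm_command(
  moves=[
    {"translation": [-484, -287, 22], "roll": 0},
    {"translation": [-484, -287, 22], "roll": 0},
    {"translation": [-484, -287, 22], "roll": 0},
    {"translation": [-484, -287, 22], "roll": 0},
    {"translation": [-484, -287, 22], "roll": 0},
  ],
  fingers=0,
  newtons=40,
)

```text
time: 0.6
tool_pos: [0.384, 0.3136, 0.2323]
ee_rot: [-0.0, 0.216, 0.977, -0.0]
ft_force: [0.8, 1.2, 0.1]
grip_width: 1.0
gripper_force: 0.0
```

```bash
python3 - <<'E'
from h import *
goto([.56,.057,.22],0.21)
E
```

```text
shift [-267.7 -158.7   12.3] roll 0.9263803453955624 yaw now 1.136 q6 -0.607 tcp [0.384  0.3136 0.2323]
```

Emit:
arm_command(
  moves=[
    {"translation": [-268, -159, 12], "roll": 0.926},
    {"translation": [-268, -159, 12], "roll": 0.926},
    {"translation": [-268, -159, 12], "roll": 0.926},
    {"translation": [-268, -159, 12], "roll": 0.926},
    {"translation": [-268, -159, 12], "roll": 0.926},
  ],
)

```text
time: 1.1
tool_pos: [0.5253, 0.1073, 0.2227]
ee_rot: [-0.0, 0.561, 0.828, -0.0]
ft_force: [0.0, 0.8, -0.7]
grip_width: 1.001
gripper_force: 0.0
```

```bash
python3 - <<'E'
from h import *
goto([.56,.057,.22],0.21)
E
```

```text
shift [-59.6  13.6   2.7] roll 0.16966222086165805 yaw now 0.38 q6 -0.322 tcp [0.5253 0.1073 0.2227]
```

Emit:
arm_command(
  moves=[
    {"translation": [-60, 14, 3], "roll": 0.17},
    {"translation": [-60, 14, 3], "roll": 0.17},
    {"translation": [-60, 14, 3], "roll": 0.17},
  ],
)

```text
time: 1.4
tool_pos: [0.5606, 0.0574, 0.219]
ee_rot: [-0.001, 0.628, 0.778, -0.001]
ft_force: [-0.9, 1.2, 0.3]
grip_width: 1.004
gripper_force: 0.0
```

```bash
python3 - <<'E'
from h import *
snap("wrist","w1"); goto([.57,.057,.22],.21)
E
```

```text
shift [-3.8  9.4 -0.7] roll 0.006026658368963211 yaw now 0.216 q6 -0.249 tcp [0.56   0.0587 0.2193]
```

View pics/w1.png

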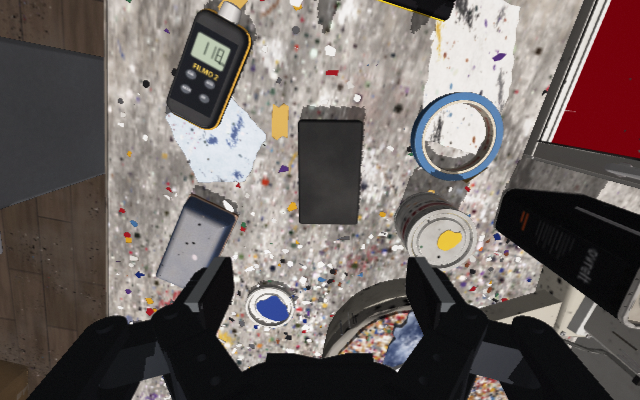

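The wrist view shows the case top at (299,120)–(361,223), the block around (197,240) with its grey side up, the lid at (271,305), and the gauge body at (198,12), (250,28), (217,128), (168,110) with its probe at the top.

```bash
python3 - <<'E'
from h import *
m=np.load("pics/w1.npy",allow_pickle=True).item()
def rect(n,pts,z):
    p=np.array([px2w(m,u,v,z)[:2] for u,v in pts]);e=[np.linalg.norm(p[i]-p[(i+1)%4]) for i in range(4)]
    l=(p[0]+p[1]-p[2]-p[3]);print(n,"c",p.mean(0).round(4),"edges",np.round(e,3),"long yaw",round(np.arctan2(l[1],l[0]),3))
rect("case",[(299,120),(361.5,120),(361.5,223),(299.5,223.5)],.022)
rect("gauge",[(198,12),(250,28),(217,128),(168,110)],.015)
rect("block",[(192,193),(237,207),(204,288),(158,273)],.012)
E
```

```text
case c [0.573  0.0605] edges [0.066 0.118 0.073 0.119] long yaw 1.797
gauge c [0.4259 0.1379] edges [0.052 0.106 0.054 0.101] long yaw 1.351
block c [ 0.431  -0.0611] edges [0.054 0.125 0.061 0.123] long yaw 1.317
```

```bash
python3 - <<'E'
from h import *
goto([.572,.059,.009],.22)
E
```

```text
shift [ -2.4  12.  210.3] roll -0.0039733416310367975 yaw now 0.216 q6 -0.249 tcp [0.56   0.0587 0.2193]
```

Emit:
arm_command(
  moves=[
    {"translation": [-2, 12, 40], "roll": 0},
    {"translation": [-2, 12, 90], "roll": 0},
    {"translation": [-2, 12, 140], "roll": 0},
    {"translation": [-2, 12, 170], "roll": 0},
    {"translation": [-2, 12, 185], "roll": 0},
  ],
)

```text
time: 1.95
tool_pos: [0.5704, 0.0611, 0.0324]
ee_rot: [-0.001, 0.626, 0.78, -0.001]
ft_force: [-0.4, 0.8, 0.4]
grip_width: 1.001
gripper_force: 0.0
```

Emit:
arm_command(
  moves=[
    {"translation": [0, 0, 10], "roll": 0},
    {"translation": [0, 0, 20], "roll": 0},
    {"translation": [0, 0, 25], "roll": 0},
  ],
)

```text
time: 2.25
tool_pos: [0.5727, 0.0599, 0.0103]
ee_rot: [0.0, 0.627, 0.779, 0.0]
ft_force: [0.4, -0.0, -0.2]
grip_width: 0.996
gripper_force: 0.0
```

Emit:
arm_command(
  moves=[
    {"translation": [0, 0, 0], "roll": 0},
    {"translation": [0, 0, 0], "roll": 0},
    {"translation": [0, 0, 0], "roll": 0},
    {"translation": [0, 0, 0], "roll": 0},
    {"translation": [0, 0, 0], "roll": 0},
  ],
  fingers=1,
  newtons=40,
)

```text
time: 2.75
tool_pos: [0.5727, 0.0596, 0.0106]
ee_rot: [0.0, 0.627, 0.779, 0.0]
ft_force: [-0.5, -0.3, 6.9]
grip_width: 0.809
gripper_force: 46.7
```

```bash
python3 - <<'E'
from h import *
snap("wrist","w2"); goto([.479,-.393,.15],.042)
E
```

```text
shift [-422.  -188.4 -139.4] roll 0.17401764069380898 yaw now 0.216 q6 -0.246 tcp [0.5727 0.0596 0.0106]
```

View pics/w2.png

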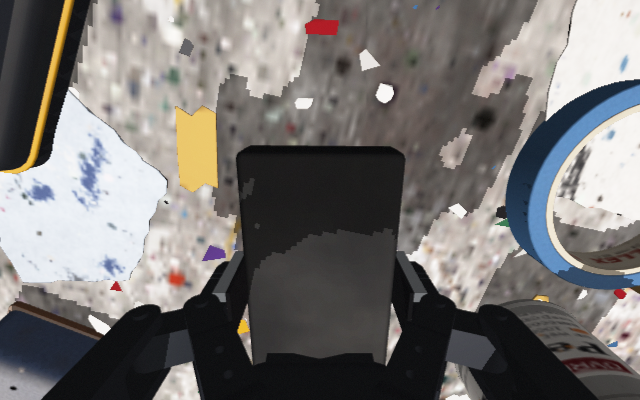

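The case is gripped squarely, and its far top edge is at row 153, columns 238–404. The block shows a brown edge at the bottom, so its sanding face is down.

```bash
python3 - <<'E'
from h import *
m=np.load("pics/w2.npy",allow_pickle=True).item()
t,q=tool()
for u,v in((241,155),(402,155)): print((q.inv().apply(px2w(m,u,v,.022)-t)*1000).round(1))
E
```

```text
[ 58.9 -31.  -11.4]
[ 58.8  33.6 -11.4]
```

Emit:
arm_command(
  moves=[
    {"translation": [0, 0, -20], "roll": 0},
    {"translation": [0, 0, -60], "roll": 0},
    {"translation": [-20, -10, -100], "roll": 0},
    {"translation": [-50, -20, -140], "roll": 0.05},
    {"translation": [-90, -40, -160], "roll": 0.1},
  ],
)

```text
time: 3.3
tool_pos: [0.5533, -0.037, 0.1735]
ee_rot: [0.002, 0.665, 0.747, 0.001]
ft_force: [1.2, -1.3, -1.8]
grip_width: 0.807
gripper_force: 46.5
```

```bash
python3 - <<'E'
from h import *
goto([.479,-.393,.17],.042)
E
```

```text
shift [-345.  -115.1    3.4] roll 0.074238617458803 yaw now 0.116 q6 -0.322 tcp [ 0.5533 -0.037   0.1735]
```

Emit:
arm_command(
  moves=[
    {"translation": [-440, -120, 0], "roll": 0.074},
    {"translation": [-440, -120, 0], "roll": 0.074},
    {"translation": [-440, -120, 0], "roll": 0.074},
    {"translation": [-440, -120, 0], "roll": 0.074},
    {"translation": [-440, -120, 0], "roll": 0.074},
  ],
)

```text
time: 3.8
tool_pos: [0.5143, -0.2861, 0.1701]
ee_rot: [0.0, 0.692, 0.722, -0.0]
ft_force: [1.7, 0.2, -1.4]
grip_width: 0.809
gripper_force: 46.4
```

```bash
python3 - <<'E'
from h import *
goto([.479,-.49,.19],.042)
E
```

```text
shift [-202.3  -43.8  -19.8] roll -8.474301326644174e-05 yaw now 0.042 q6 -0.68 tcp [ 0.5143 -0.2861  0.1701]
```

Emit:
arm_command(
  moves=[
    {"translation": [-202, -44, -20], "roll": 0},
    {"translation": [-202, -44, -20], "roll": 0},
    {"translation": [-202, -44, -20], "roll": 0},
    {"translation": [-202, -44, -20], "roll": 0},
    {"translation": [-202, -44, -20], "roll": 0},
  ],
)

```text
time: 4.3
tool_pos: [0.4776, -0.4926, 0.1896]
ee_rot: [0.0, 0.694, 0.72, -0.001]
ft_force: [-0.0, -0.3, -1.9]
grip_width: 0.805
gripper_force: 46.4
```

Emit:
arm_command(
  moves=[
    {"translation": [0, 0, 0], "roll": 0},
    {"translation": [0, 0, 0], "roll": 0},
  ],
)

```text
time: 4.5
tool_pos: [0.4798, -0.4868, 0.1896]
ee_rot: [-0.0, 0.692, 0.722, 0.0]
ft_force: [1.3, 0.8, -2.3]
grip_width: 0.809
gripper_force: 46.4
```

```bash
python3 - <<'E'
from h import *
snap("wrist","w3"); goto([.479,-.393,.1],.042)
E
```

```text
shift [93.3  3.  89.9] roll 0.0009266248242656427 yaw now 0.043 q6 -0.948 tcp [ 0.48   -0.4864  0.1899]
```

View pics/w3.png

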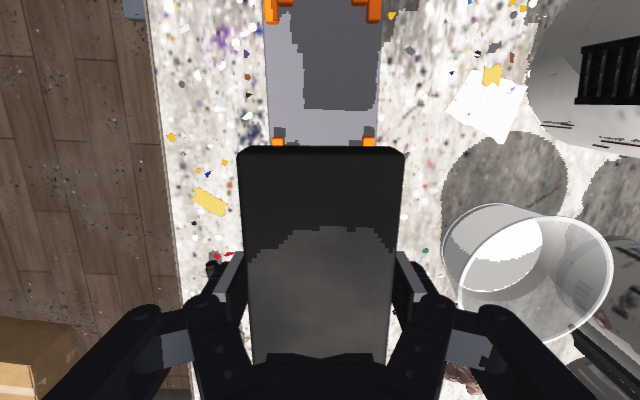

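```bash
python3 - <<'E'
import cv2
im=cv2.imread("pics/w3_raw.png")[0:155,250:395]
cv2.imwrite("pics/w3c.png",cv2.resize(im,None,fx=3.8,fy=3.8,interpolation=cv2.INTER_CUBIC))
E
```

```text
(no output)
```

View pics/w3c.png

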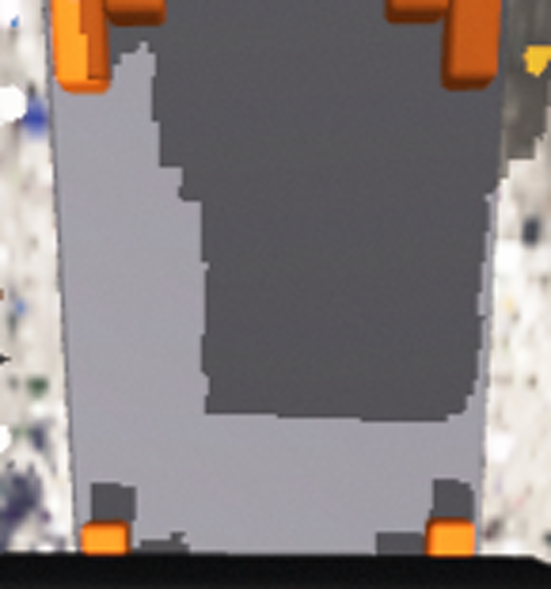

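The crop shows the guide leg ends at crop rows 91 and 87 (upper pair) and 522 and 519 (lower pair). The plate edges run through (75,500) and (481,500), and through (57,150) and (498,160).

```bash
python3 - <<'E'
from h import *
m=np.load("pics/w3.npy",allow_pickle=True).item()
P=lambda x,y,z=.005:px2w(m,250+(x+.5)/3.8-.5,(y+.5)/3.8-.5,z)[:2]
a,b,c,d=P(80,91),P(470,87),P(105,522),P(450,519)
print("ends",a,b,c,d,"ymid",(a+b+c+d)[1]/4,"gap",((a+b-c-d)/2)[1])
l1,l2,r1,r2=P(57,150),P(75,500),P(498,160),P(481,500)
print(l1,l2,r1,r2,"mid",(l1+r1)/2,(l2+r2)/2, r1-l1,r2-l2)
print("axis yaw",np.arctan2(*(l1-l2)[::-1]),np.arctan2(*(r1-r2)[::-1]))
E
```

```text
ends [ 0.42939236 -0.34157769] [ 0.52447063 -0.33674967] [ 0.43523564 -0.44513084] [ 0.52918871 -0.44044239] ymid -0.39097514651742316 gap 0.10362293127841599
[ 0.4235805  -0.35472609] [ 0.42712544 -0.4395836 ] [ 0.53298763 -0.35239336] [ 0.53712168 -0.4350364 ] mid [ 0.47828406 -0.35355973] [ 0.48212356 -0.43731   ] [0.10940713 0.00233273] [0.10999624 0.0045472 ]
axis yaw 1.6125472500579914 1.6207776958418272
```

```bash
python3 - <<'E'
from h import *
goto([.480,-.390,.017],.043)
E
```

```text
shift [ 96.3   4.2 172.9] roll -7.337517573424712e-05 yaw now 0.043 q6 -0.948 tcp [ 0.48   -0.4864  0.1899]
```

Emit:
arm_command(
  moves=[
    {"translation": [45, 2, 0], "roll": 0},
    {"translation": [80, 4, 30], "roll": 0},
    {"translation": [96, 4, 75], "roll": 0},
    {"translation": [96, 4, 115], "roll": 0},
    {"translation": [96, 4, 125], "roll": 0},
  ],
)

```text
time: 5.05
tool_pos: [0.4787, -0.3884, 0.0614]
ee_rot: [-0.003, 0.691, 0.723, 0.0]
ft_force: [-0.7, 0.5, -1.2]
grip_width: 0.808
gripper_force: 46.7
```

Emit:
arm_command(
  moves=[
    {"translation": [0, 0, 0], "roll": 0},
    {"translation": [0, 0, 15], "roll": 0},
    {"translation": [0, 0, 30], "roll": 0},
    {"translation": [0, 0, 40], "roll": 0},
    {"translation": [0, 0, 47], "roll": 0},
  ],
)

```text
time: 5.55
tool_pos: [0.4793, -0.3917, 0.0169]
ee_rot: [-0.0, 0.692, 0.722, -0.0]
ft_force: [0.2, 0.8, -1.4]
grip_width: 0.806
gripper_force: 46.9
```

```bash
python3 - <<'E'
from h import *
goto([.480,-.390,.016],.043);print(r.read_state()["ft_force"])
E
```

```text
shift [1.6 0.7 0.9] roll -0.0012581198094832047 yaw now 0.042 q6 -0.851 tcp [ 0.4793 -0.3917  0.0169]
[ 0.22382309  0.79408627 -1.42682483]
```

Emit:
arm_command(
  moves=[
    {"translation": [0, 0, 1], "roll": 0},
    {"translation": [0, 0, 1], "roll": 0},
    {"translation": [0, 0, 1], "roll": 0},
    {"translation": [0, 0, 1], "roll": 0},
  ],
  fingers=0,
)

```text
time: 5.95
tool_pos: [0.4798, -0.3919, 0.0175]
ee_rot: [0.0, 0.692, 0.722, -0.0]
ft_force: [-0.2, 0.4, 0.0]
grip_width: 1.0
gripper_force: 0.0
```

Emit:
arm_command(
  moves=[
    {"translation": [0, 0, -15], "roll": 0},
    {"translation": [0, 0, -50], "roll": 0},
    {"translation": [0, 0, -100], "roll": 0},
    {"translation": [0, 0, -150], "roll": 0},
    {"translation": [0, 0, -180], "roll": 0},
  ],
)

```text
time: 6.45
tool_pos: [0.48, -0.392, 0.2028]
ee_rot: [0.003, 0.692, 0.722, -0.0]
ft_force: [-0.4, -0.8, 0.7]
grip_width: 1.0
gripper_force: 0.0
```

```bash
python3 - <<'E'
from h import *
snap("wrist","w4");goto([.4295,-.063,.17],-.25)
E
```

```text
shift [331.9 -37.5  34. ] roll 0.29214324270860725 yaw now 0.042 q6 -0.851 tcp [ 0.4807 -0.3928  0.2068]
```

View pics/w4.png

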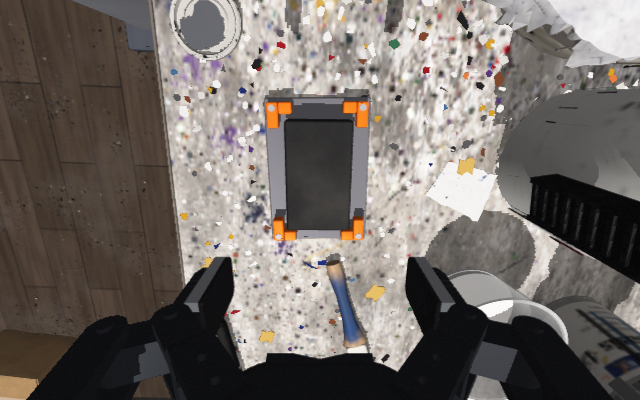

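The case lies between the guides, with top corners (286,120), (352,120), (351,230), (290,231). The plate corners are (266,97), (369,96), (364,238), (272,241).

```bash
python3 - <<'E'
from h import *
m=np.load("pics/w4.npy",allow_pickle=True).item()
def rect(n,pts,z):
    p=np.array([px2w(m,u,v,z)[:2] for u,v in pts]);e=[np.linalg.norm(p[i]-p[(i+1)%4]) for i in range(4)]
    l=(p[0]+p[1]-p[2]-p[3]);print(n,"c",p.mean(0).round(4),"edges",np.round(e,3),"long yaw",round(np.arctan2(l[1],l[0]),3))
rect("case",[(286,120),(352,120),(351,230),(290,231)],.027)
rect("base",[(266,97),(369,96),(364,238),(272,241)],.005)
E
```

```text
case c [ 0.4819 -0.3914] edges [0.065 0.119 0.068 0.12 ] long yaw 1.626
base c [ 0.4797 -0.3914] edges [0.107 0.162 0.111 0.165] long yaw 1.613
```

Emit:
arm_command(
  moves=[
    {"translation": [332, -38, 30], "roll": 0.29},
    {"translation": [332, -38, 30], "roll": 0.29},
    {"translation": [332, -38, 30], "roll": 0.29},
    {"translation": [332, -38, 30], "roll": 0.29},
    {"translation": [332, -38, 30], "roll": 0.29},
  ],
)

```text
time: 7.0
tool_pos: [0.4401, -0.1439, 0.1754]
ee_rot: [0.001, 0.789, 0.614, 0.0]
ft_force: [2.4, 1.1, 0.8]
grip_width: 0.999
gripper_force: 0.0
```

```bash
python3 - <<'E'
from h import *
goto([.44,-.085,.17],-.25)
E
```

```text
shift [ 57.1 -14.6   5.3] roll 0.0015152997328264917 yaw now -0.248 q6 -0.234 tcp [ 0.4401 -0.1439  0.1754]
```

Emit:
arm_command(
  moves=[
    {"translation": [45, -15, 5], "roll": 0},
    {"translation": [45, -15, 5], "roll": 0},
    {"translation": [45, -15, 5], "roll": 0},
  ],
)

```text
time: 7.3
tool_pos: [0.4375, -0.0976, 0.1706]
ee_rot: [0.001, 0.788, 0.615, 0.0]
ft_force: [0.4, -0.5, 0.0]
grip_width: 1.002
gripper_force: 0.0
```

```bash
python3 - <<'E'
from h import *
snap("wrist","w5"); goto([.431,-.061,.03],-.252)
E
```

```text
shift [ 34.8 -15.8 140.4] roll 0.00477726372785936 yaw now -0.247 q6 -0.146 tcp [ 0.4376 -0.0985  0.1705]
```

View pics/w5.png

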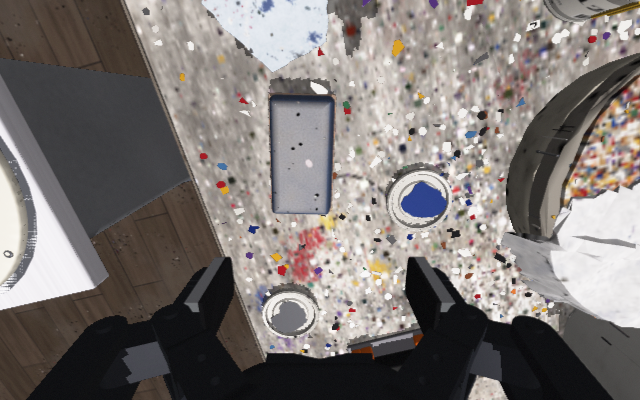

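The block's outline corners are (270,96), (333,95), (331,213), (272,212). The lid's near edge at column 387 is well clear of the fingers.

```bash
python3 - <<'E'
from h import *
m=np.load("pics/w5.npy",allow_pickle=True).item()
for z in(.008,.018):
    p=np.array([px2w(m,u,v,z)[:2] for u,v in[(270,96),(333,95),(331,213),(272,212)]]);e=[np.linalg.norm(p[i]-p[(i+1)%4]) for i in range(4)]
    l=(p[0]+p[1]-p[2]-p[3]);print("c",p.mean(0).round(4),"edges",np.round(e,3),"long yaw",round(np.arctan2(l[1],l[0]),3))
goto([*p.mean(0),.010],np.arctan2(l[1],l[0])-np.pi/2)
E
```

```text
c [ 0.4282 -0.0683] edges [0.058 0.117 0.062 0.115] long yaw 1.306
c [ 0.4291 -0.0667] edges [0.056 0.113 0.06  0.111] long yaw 1.306
shift [ 28.9 -16.2 160.4] roll 0.017631312469145177 yaw now -0.247 q6 -0.146 tcp [ 0.4376 -0.0985  0.1705]
```

Emit:
arm_command(
  moves=[
    {"translation": [28, -16, 40], "roll": 0.012},
    {"translation": [28, -16, 85], "roll": 0.012},
    {"translation": [28, -16, 120], "roll": 0.012},
    {"translation": [28, -16, 140], "roll": 0.012},
    {"translation": [28, -16, 150], "roll": 0.012},
  ],
)

```text
time: 7.85
tool_pos: [0.4282, -0.0683, 0.0181]
ee_rot: [-0.001, 0.793, 0.609, -0.001]
ft_force: [-0.7, -0.2, 0.4]
grip_width: 1.003
gripper_force: 0.0
```

Emit:
arm_command(
  moves=[
    {"translation": [0, 0, 6], "roll": 0},
    {"translation": [0, 0, 12], "roll": 0},
    {"translation": [0, 0, 12], "roll": 0},
  ],
)

```text
time: 8.15
tool_pos: [0.429, -0.0677, 0.0077]
ee_rot: [0.0, 0.793, 0.609, 0.0]
ft_force: [-0.3, 0.6, 0.3]
grip_width: 0.998
gripper_force: 0.0
```

Emit:
arm_command(
  moves=[
    {"translation": [0, 0, 0], "roll": 0},
    {"translation": [0, 0, 0], "roll": 0},
    {"translation": [0, 0, 0], "roll": 0},
    {"translation": [0, 0, 0], "roll": 0},
    {"translation": [0, 0, 0], "roll": 0},
  ],
  fingers=1,
  newtons=40,
)

```text
time: 8.65
tool_pos: [0.4282, -0.0672, 0.0089]
ee_rot: [-0.0, 0.793, 0.61, -0.001]
ft_force: [-16.0, 3.0, 30.4]
grip_width: 0.715
gripper_force: 43.5
```

```bash
python3 - <<'E'
from h import *
snap("wrist","w6"); goto([.481,-.391,.2],.045)
E
```

```text
shift [-299.5  133.9 -191.1] roll -0.3046327490002949 yaw now -0.26 q6 -0.073 tcp [ 0.4282 -0.0672  0.0089]
```

View pics/w6.png

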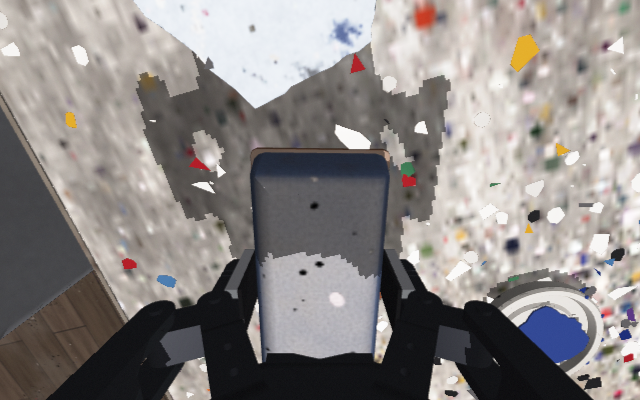

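The block is gripped squarely, and the bottom of its far end shows at row 150 (brown), columns 252–390.

```bash
python3 - <<'E'
from h import *
m=np.load("pics/w6.npy",allow_pickle=True).item()
t,q=tool()
for u,v in((252,151),(389,151)): print((q.inv().apply(px2w(m,u,v,.004)-t)*1000).round(1))
E
```

```text
[ 58.2 -29.7   4.9]
[58.1 32.4  4.8]
```

Emit:
arm_command(
  moves=[
    {"translation": [0, 0, -10], "roll": 0},
    {"translation": [0, 0, -40], "roll": 0},
    {"translation": [0, 0, -85], "roll": 0},
    {"translation": [0, 0, -130], "roll": 0},
    {"translation": [-20, 10, -160], "roll": -0.02},
  ],
)

```text
time: 9.2
tool_pos: [0.4336, -0.0882, 0.1716]
ee_rot: [0.002, 0.786, 0.618, 0.001]
ft_force: [1.8, -0.8, -1.6]
grip_width: 0.701
gripper_force: 61.6
```

```bash
python3 - <<'E'
from h import *
goto([.481,-.391,.16],.045)
E
```

```text
shift [-283.1  117.4   12. ] roll -0.2829174141569175 yaw now -0.238 q6 -0.138 tcp [ 0.4336 -0.0882  0.1716]
```

Emit:
arm_command(
  moves=[
    {"translation": [-283, 117, 5], "roll": -0.283},
    {"translation": [-283, 117, 5], "roll": -0.283},
    {"translation": [-283, 117, 5], "roll": -0.283},
    {"translation": [-283, 117, 5], "roll": -0.283},
    {"translation": [-283, 117, 5], "roll": -0.283},
  ],
)

```text
time: 9.7
tool_pos: [0.4695, -0.3263, 0.1645]
ee_rot: [0.001, 0.692, 0.722, -0.0]
ft_force: [0.0, 0.6, -0.0]
grip_width: 0.704
gripper_force: 61.7
```

Emit:
arm_command(
  moves=[
    {"translation": [0, 0, 0], "roll": 0},
  ],
)

```text
time: 9.8
tool_pos: [0.4693, -0.329, 0.1635]
ee_rot: [0.0, 0.693, 0.721, -0.001]
ft_force: [0.7, 1.2, 0.2]
grip_width: 0.705
gripper_force: 61.7
```

```bash
python3 - <<'E'
from h import *
goto([.481,-.390,.036],.045)
E
```

```text
shift [-61.2   9.3 127.5] roll -0.005541435073324497 yaw now 0.039 q6 -0.785 tcp [ 0.4693 -0.329   0.1635]
```

Emit:
arm_command(
  moves=[
    {"translation": [-40, 6, 0], "roll": -0.005},
    {"translation": [-61, 9, 20], "roll": -0.005},
    {"translation": [-61, 9, 60], "roll": -0.005},
    {"translation": [-61, 9, 90], "roll": -0.005},
    {"translation": [-61, 9, 105], "roll": -0.005},
  ],
)

```text
time: 10.3
tool_pos: [0.4804, -0.3839, 0.0566]
ee_rot: [-0.001, 0.69, 0.724, 0.0]
ft_force: [-0.0, -0.4, 0.4]
grip_width: 0.703
gripper_force: 61.7
```

Emit:
arm_command(
  moves=[
    {"translation": [0, 0, 0], "roll": 0},
    {"translation": [0, 0, 7], "roll": 0},
    {"translation": [0, 0, 14], "roll": 0},
    {"translation": [0, 0, 20], "roll": 0},
    {"translation": [0, 0, 21], "roll": 0},
  ],
)

```text
time: 10.8
tool_pos: [0.481, -0.3846, 0.0374]
ee_rot: [-0.0, 0.69, 0.724, -0.0]
ft_force: [-0.8, 0.7, -1.4]
grip_width: 0.702
gripper_force: 61.7
```

```bash
python3 - <<'E'
from h import *
goto([.481,-.390,.036],.045)
E
```

```text
shift [-5.4 -0.2  1.4] roll 0.003076343552700589 yaw now 0.048 q6 -0.847 tcp [ 0.481  -0.3846  0.0374]
```

Correct the 5 mm along y, lower and release.

Emit:
arm_command(
  moves=[
    {"translation": [-5.5, 0, 0], "roll": 0},
    {"translation": [-5.5, 0, 0], "roll": 0},
    {"translation": [-5.5, 0, 1], "roll": 0},
    {"translation": [-5.5, 0, 1.5], "roll": 0},
  ],
)

```text
time: 11.2
tool_pos: [0.4813, -0.3904, 0.0364]
ee_rot: [0.0, 0.69, 0.724, -0.0]
ft_force: [-0.3, 0.2, 7.1]
grip_width: 0.706
gripper_force: 63.6
```

Emit:
arm_command(
  moves=[
    {"translation": [0, 0, 0], "roll": 0},
    {"translation": [0, 0, 0], "roll": 0},
    {"translation": [0, 0, 0], "roll": 0},
    {"translation": [0, 0, 0], "roll": 0},
  ],
  fingers=0,
)

```text
time: 11.6
tool_pos: [0.4813, -0.3902, 0.0363]
ee_rot: [0.0, 0.69, 0.724, -0.0]
ft_force: [-0.8, -0.1, -0.2]
grip_width: 1.003
gripper_force: 0.0
```

Emit:
arm_command(
  moves=[
    {"translation": [0, 0, -15], "roll": 0},
    {"translation": [0, 0, -50], "roll": 0},
    {"translation": [0, 0, -100], "roll": 0},
    {"translation": [0, 0, -150], "roll": 0},
    {"translation": [0, 0, -165], "roll": 0},
  ],
)

```text
time: 12.1
tool_pos: [0.4823, -0.3911, 0.2084]
ee_rot: [0.004, 0.69, 0.724, -0.0]
ft_force: [0.2, -0.3, 0.5]
grip_width: 1.001
gripper_force: 0.0
```

```bash
python3 - <<'E'
from h import *
snap("wrist","w7");goto([.436,.105,.17],-.22)
E
```

```text
shift [498.  -22.6  35.1] roll 0.2681235252234797 yaw now 0.048 q6 -0.853 tcp [ 0.4823 -0.3911  0.2084]
```

View pics/w7.png

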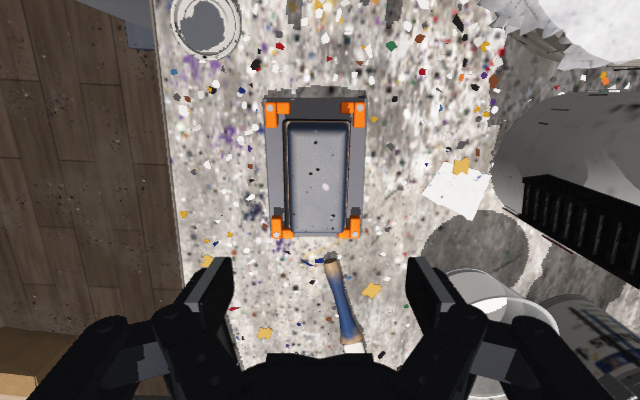

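The block sits centred on the case, spanning rows 120–236 and columns 285–350. On to the gauge, for which two estimates agree on (.425,.138).

Emit:
arm_command(
  moves=[
    {"translation": [498, -30, 35], "roll": 0.29},
    {"translation": [498, -30, 35], "roll": 0.29},
    {"translation": [498, -30, 35], "roll": 0.29},
    {"translation": [498, -30, 35], "roll": 0.29},
    {"translation": [498, -30, 35], "roll": 0.29},
  ],
)

```text
time: 12.65
tool_pos: [0.4535, -0.1404, 0.1836]
ee_rot: [-0.0, 0.787, 0.616, -0.0]
ft_force: [0.5, -0.1, 1.1]
grip_width: 1.0
gripper_force: 0.0
```

```bash
python3 - <<'E'
from h import *
goto([.44,.1,.17],-.25)
E
```

```text
shift [230.1 -70.9  13.6] roll 0.007533602369375059 yaw now -0.242 q6 -0.22 tcp [ 0.4535 -0.1404  0.1836]
```

Emit:
arm_command(
  moves=[
    {"translation": [230, -71, 13], "roll": 0.007},
    {"translation": [230, -71, 13], "roll": 0.007},
    {"translation": [230, -71, 13], "roll": 0.007},
    {"translation": [230, -71, 13], "roll": 0.007},
    {"translation": [230, -71, 13], "roll": 0.007},
  ],
)

```text
time: 13.15
tool_pos: [0.4397, 0.1004, 0.1708]
ee_rot: [0.0, 0.789, 0.614, 0.0]
ft_force: [0.6, -0.1, 0.0]
grip_width: 1.004
gripper_force: 0.0
```

Emit:
arm_command(
  moves=[
    {"translation": [0, 0, 0], "roll": 0},
    {"translation": [0, 0, 0], "roll": 0},
  ],
)

```text
time: 13.35
tool_pos: [0.4402, 0.0987, 0.1707]
ee_rot: [0.0, 0.789, 0.615, -0.0]
ft_force: [0.3, -0.2, 0.3]
grip_width: 1.001
gripper_force: 0.0
```

```bash
python3 - <<'E'
from h import *
m=snap("wrist","w8"); goto([.4255,.138,.013],-.25)
im=cv2.imread("pics/w8_raw.png"); hsv=cv2.cvtColor(im,cv2.COLOR_BGR2HSV)
dark=((hsv[...,2]<75)).astype(np.uint8); dark[255:]=0; dark[:,:150]=0; dark[:,480:]=0
dark=cv2.morphologyEx(dark,cv2.MORPH_OPEN,np.ones((5,5)))
n,l,st,c=cv2.connectedComponentsWithStats(dark)
for i in range(1,n):
    if st[i,4]>1500:
        p=np.argwhere(l==i)[:,::-1].astype(np.float32); b=cv2.boxPoints(cv2.minAreaRect(p))
        w=np.array([px2w(m,*q,.02)[:2] for q in b]); print(st[i],b.round(0).tolist(),w.mean(0).round(4),[round(float(np.linalg.norm(w[j]-w[j-1])),3) for j in range(4)])
E
```

```text
shift [ 35.3 -24.3 157.7] roll 0.0017603481232495444 yaw now -0.248 q6 0.296 tcp [0.4405 0.0979 0.1707]
[ 263   91   59  116 4567] [[263.0, 91.0], [321.0, 91.0], [321.0, 206.0], [263.0, 206.0]] [0.4246 0.1374] [0.108, 0.051, 0.108, 0.058]
[ 150   95   67  160 5560] [[150.0, 254.0], [150.0, 95.0], [216.0, 95.0], [216.0, 254.0]] [0.3145 0.1359] [0.069, 0.16, 0.058, 0.159]
```

Emit:
arm_command(
  moves=[
    {"translation": [34.5, -25, 40], "roll": 0},
    {"translation": [34.5, -25, 85], "roll": 0},
    {"translation": [34.5, -25, 120], "roll": 0},
    {"translation": [34.5, -25, 140], "roll": 0},
    {"translation": [34.5, -25, 148], "roll": 0},
  ],
)

```text
time: 13.9
tool_pos: [0.4241, 0.1363, 0.0209]
ee_rot: [-0.001, 0.79, 0.613, -0.001]
ft_force: [0.6, -0.3, 0.4]
grip_width: 0.998
gripper_force: 0.0
```

Emit:
arm_command(
  moves=[
    {"translation": [0, 0, 5], "roll": 0},
    {"translation": [0, 0, 9], "roll": 0},
    {"translation": [0, 0, 9], "roll": 0},
  ],
)

```text
time: 14.2
tool_pos: [0.4253, 0.1374, 0.0142]
ee_rot: [0.0, 0.79, 0.614, 0.0]
ft_force: [-0.4, -0.1, 0.3]
grip_width: 1.001
gripper_force: 0.0
```

Emit:
arm_command(
  moves=[
    {"translation": [0, 0, 0], "roll": 0},
    {"translation": [0, 0, 0], "roll": 0},
    {"translation": [0, 0, 0], "roll": 0},
    {"translation": [0, 0, 0], "roll": 0},
    {"translation": [0, 0, 0], "roll": 0},
  ],
  fingers=1,
  newtons=40,
)

```text
time: 14.7
tool_pos: [0.4253, 0.1377, 0.0147]
ee_rot: [0.0, 0.789, 0.614, 0.0]
ft_force: [-4.7, -1.5, 14.8]
grip_width: 0.633
gripper_force: 40.1
```

```bash
python3 - <<'E'
from h import *
snap("wrist","w9"); goto([.481,-.391,.2],.045)
E
```

```text
shift [-498.7  184.4 -185.2] roll -0.29377226012465085 yaw now -0.249 q6 0.39 tcp [0.4252 0.1377 0.0147]
```

View pics/w9.png

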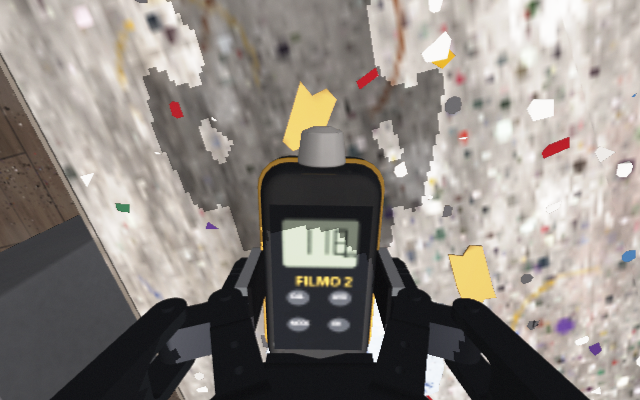

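The gauge is gripped straight with its screen up. Its far body end (yellow band) is at row 158, and the probe is at (322,148).

```bash
python3 - <<'E'
from h import *
m=np.load("pics/w9.npy",allow_pickle=True).item()
t,q=tool()
for z in(.013,.02): print((q.inv().apply(px2w(m,322,158,z)-t)*1000).round(1))
E
```

```text
[55.5  2.   1.7]
[56.8  2.  -5.3]
```

Emit:
arm_command(
  moves=[
    {"translation": [0, 0, -10], "roll": 0},
    {"translation": [0, 0, -40], "roll": 0},
    {"translation": [0, 0, -85], "roll": 0},
    {"translation": [0, 0, -130], "roll": 0},
    {"translation": [-30, 10, -160], "roll": -0.02},
  ],
)

```text
time: 15.25
tool_pos: [0.4273, 0.1077, 0.1775]
ee_rot: [0.001, 0.782, 0.623, 0.002]
ft_force: [0.7, -1.0, -2.3]
grip_width: 0.633
gripper_force: 43.2
```

```bash
python3 - <<'E'
from h import *
goto([.481,-.391,.18],.045)
E
```

```text
shift [-474.   164.    -2.8] roll -0.2709343651371381 yaw now -0.226 q6 0.297 tcp [0.4273 0.1077 0.1775]
```

Emit:
arm_command(
  moves=[
    {"translation": [-474, 164, 0], "roll": -0.27},
    {"translation": [-474, 164, 0], "roll": -0.27},
    {"translation": [-474, 164, 0], "roll": -0.27},
    {"translation": [-474, 164, 0], "roll": -0.27},
    {"translation": [-474, 164, 0], "roll": -0.27},
  ],
)

```text
time: 15.75
tool_pos: [0.4513, -0.1241, 0.1746]
ee_rot: [0.0, 0.692, 0.722, 0.0]
ft_force: [1.4, -0.2, -1.3]
grip_width: 0.632
gripper_force: 43.2
```

```bash
python3 - <<'E'
from h import *
goto([.481,-.391,.18],.045)
E
```

```text
shift [-267.9   18.7   -5.3] roll -0.0037160317693973877 yaw now 0.041 q6 -0.474 tcp [ 0.4513 -0.1241  0.1746]
```

Emit:
arm_command(
  moves=[
    {"translation": [-50, 4, 0], "roll": -0.003},
    {"translation": [-100, 8, 0], "roll": -0.003},
    {"translation": [-150, 11, 0], "roll": -0.003},
    {"translation": [-200, 15, 0], "roll": -0.003},
    {"translation": [-245, 18, 0], "roll": -0.003},
  ],
)

```text
time: 16.25
tool_pos: [0.4793, -0.3685, 0.1743]
ee_rot: [0.0, 0.692, 0.722, -0.0]
ft_force: [0.6, 0.3, -1.5]
grip_width: 0.631
gripper_force: 43.2
```

Emit:
arm_command(
  moves=[
    {"translation": [-23, 1, 10], "roll": 0},
    {"translation": [-23, 1, 40], "roll": 0},
    {"translation": [-23, 1, 70], "roll": 0},
    {"translation": [-23, 1, 85], "roll": 0},
    {"translation": [-23, 1, 85], "roll": 0},
  ],
)

```text
time: 16.75
tool_pos: [0.481, -0.3884, 0.0873]
ee_rot: [-0.002, 0.691, 0.723, -0.0]
ft_force: [-0.4, 0.4, -2.0]
grip_width: 0.627
gripper_force: 43.2
```

```bash
python3 - <<'E'
from h import *
goto([.481,-.391,.0717],.045)
E
```

```text
shift [-2.6 -0.1 15.6] roll -0.0007608415395912171 yaw now 0.044 q6 -0.848 tcp [ 0.481  -0.3884  0.0873]
```

Emit:
arm_command(
  moves=[
    {"translation": [-2.5, 0, 5], "roll": 0},
    {"translation": [-2.5, 0, 10], "roll": 0},
    {"translation": [-2.5, 0, 13], "roll": 0},
    {"translation": [-2.5, 0, 14], "roll": 0},
    {"translation": [-2.5, 0, 15.5], "roll": 0},
  ],
)

```text
time: 17.25
tool_pos: [0.4819, -0.3917, 0.0736]
ee_rot: [0.0, 0.691, 0.723, -0.0]
ft_force: [-0.2, -0.7, -1.4]
grip_width: 0.628
gripper_force: 43.2
```

Emit:
arm_command(
  moves=[
    {"translation": [0, 0, 0], "roll": 0},
  ],
)

```text
time: 17.35
tool_pos: [0.4817, -0.3916, 0.0733]
ee_rot: [0.0, 0.691, 0.723, -0.0]
ft_force: [0.4, 0.8, -2.6]
grip_width: 0.627
gripper_force: 43.2
```

Emit:
arm_command(
  moves=[
    {"translation": [0, 0, 1], "roll": 0},
    {"translation": [0, 0, 1.5], "roll": 0},
    {"translation": [0, 0, 1.5], "roll": 0},
  ],
)

```text
time: 17.65
tool_pos: [0.4818, -0.3917, 0.0721]
ee_rot: [0.0, 0.691, 0.723, -0.0]
ft_force: [-1.0, 1.8, 3.0]
grip_width: 0.627
gripper_force: 43.9
```

Emit:
arm_command(
  moves=[
    {"translation": [0, 0, 0], "roll": 0},
    {"translation": [0, 0, 0], "roll": 0},
    {"translation": [0, 0, 0], "roll": 0},
    {"translation": [0, 0, 0], "roll": 0},
  ],
  fingers=0,
)

```text
time: 18.05
tool_pos: [0.4817, -0.3917, 0.0717]
ee_rot: [0.0, 0.691, 0.722, -0.0]
ft_force: [-0.3, 1.1, -0.8]
grip_width: 1.001
gripper_force: 0.0
```

Emit:
arm_command(
  moves=[
    {"translation": [0, 0, -15], "roll": 0},
    {"translation": [0, 0, -40], "roll": 0},
    {"translation": [0, 0, -80], "roll": 0},
    {"translation": [0, 0, -120], "roll": 0},
    {"translation": [0, 0, -140], "roll": 0},
  ],
)

```text
time: 18.55
tool_pos: [0.4822, -0.3921, 0.2169]
ee_rot: [0.002, 0.691, 0.723, -0.0]
ft_force: [0.9, -0.7, 0.3]
grip_width: 1.003
gripper_force: 0.0
```

```bash
python3 - <<'E'
from h import *
snap("wrist","w10");goto([.45,.28,.17],0.05)
E
```

```text
shift [673.6  -3.2  45.2] roll -0.005918705295403948 yaw now 0.044 q6 -0.851 tcp [ 0.4826 -0.3925  0.2191]
```

Emit:
arm_command(
  moves=[
    {"translation": [50, 0, 9], "roll": 0},
    {"translation": [100, 0, 18], "roll": 0},
    {"translation": [150, 0, 27], "roll": 0},
    {"translation": [200, 0, 30], "roll": 0},
    {"translation": [250, 0, 30], "roll": 0},
  ],
)

```text
time: 19.1
tool_pos: [0.4701, -0.1425, 0.1821]
ee_rot: [0.0, 0.692, 0.722, -0.0]
ft_force: [0.9, 0.3, 1.2]
grip_width: 1.004
gripper_force: 0.0
```

Emit:
arm_command(
  moves=[
    {"translation": [50, 0, 0], "roll": 0},
    {"translation": [100, 0, 0], "roll": 0},
    {"translation": [150, 0, 0], "roll": 0},
    {"translation": [200, 0, 0], "roll": 0},
    {"translation": [250, 0, 0], "roll": 0},
  ],
)

```text
time: 19.6
tool_pos: [0.4593, 0.1074, 0.1829]
ee_rot: [0.0, 0.691, 0.722, 0.0]
ft_force: [2.5, -0.9, 1.3]
grip_width: 0.997
gripper_force: 0.0
```

```bash
python3 - <<'E'
from h import *
goto([.48,.27,.22],0.0)
E
```

```text
shift [161.6  27.8 -37.1] roll 0.043892415002349416 yaw now 0.044 q6 0.022 tcp [0.4593 0.1074 0.1829]
```

Emit:
arm_command(
  moves=[
    {"translation": [50, 10, -13], "roll": 0.044},
    {"translation": [100, 20, -26], "roll": 0.044},
    {"translation": [150, 28, -37], "roll": 0.044},
    {"translation": [162, 28, -37], "roll": 0.044},
  ],
)

```text
time: 20.0
tool_pos: [0.4808, 0.2722, 0.2207]
ee_rot: [0.0, 0.706, 0.708, 0.001]
ft_force: [0.4, -0.9, 0.4]
grip_width: 0.999
gripper_force: 0.0
```

Emit:
arm_command(
  moves=[
    {"translation": [0, 0, 0], "roll": 0},
    {"translation": [0, 0, 0], "roll": 0},
  ],
)

```text
time: 20.2
tool_pos: [0.4805, 0.2685, 0.219]
ee_rot: [0.0, 0.707, 0.707, -0.0]
ft_force: [-0.1, 0.8, -0.8]
grip_width: 0.999
gripper_force: 0.0
```

```bash
python3 - <<'E'
from h import *
snap("wrist","w11")
a=cv2.imread("pics/w11_raw.png"); b=cv2.imread("pics/w10_raw.png")[60:270,230:410]
a=cv2.resize(a[:300,140:620],None,fx=1.66,fy=1.66,interpolation=cv2.INTER_CUBIC)  # u=140+x/1.66
c=np.zeros((600,800,3),np.uint8); c[:a.shape[0],:a.shape[1]]=a[:600,:800]
bb=cv2.resize(b,None,fx=.9,fy=.9); c[600-bb.shape[0]:,:bb.shape[1]]=bb
cv2.imwrite("pics/comp.png",c); goto([.443,.35,.02],.052)
E
```

```text
shift [ 82.1 -37.6 199. ] roll -0.052041101763995234 yaw now -0.0 q6 0.369 tcp [0.4806 0.2679 0.219 ]
```

View pics/comp.png

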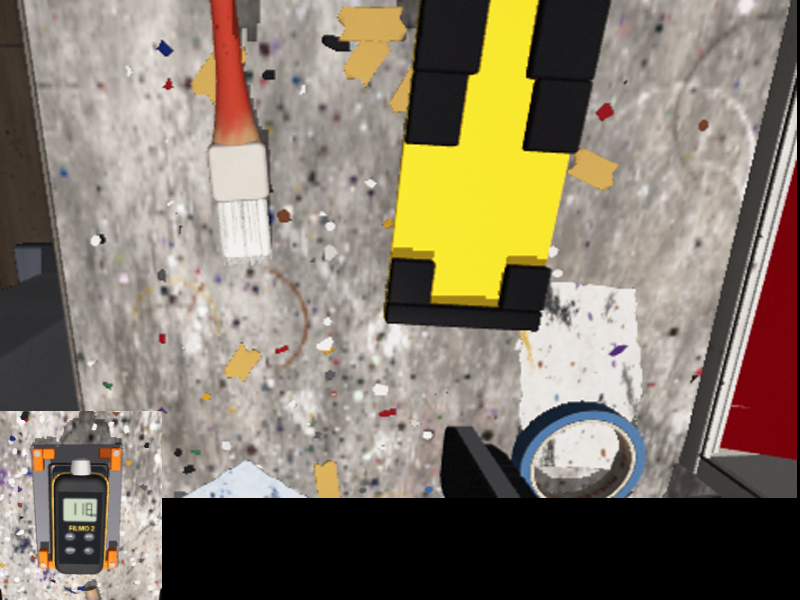

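The inset shows the gauge centred on the stack. In the composite:
- **Ferrule corners:** (210,145), (267,142), (270,200), (217,203).
- **Bristle end:** (245,262).
- **Tray neck corners:** (460,146), (525,150) at y=−2, and the step at y=40 at (475,73), (530,77).
- **Wide-end floor corners:** (433,303), (498,306).

```bash
python3 - <<'E'
from h import *
m=np.load("pics/w11.npy",allow_pickle=True).item()
P=lambda x,y,z:px2w(m,140+(x+.5)/1.66-.5,(y+.5)/1.66-.5,z)[:2]
f=np.array([P(x,y,.012) for x,y in[(210,145),(267,142),(270,200),(217,203)]])
print("ferrule c",f.mean(0),"w",np.linalg.norm(f[0]-f[1]),"l",np.linalg.norm((f[0]+f[1]-f[2]-f[3])/2))
h=P(225,2,.01);e=P(245,262,.008);print("handle",h,"end",e)
d=(h-e)/np.linalg.norm(h-e);print("brush yaw",np.arctan2(d[1],d[0]),"origin from ferrule",f.mean(0)+d*.041,"from end",e+d*.097)
obs=[((460,146),.014,(-.0215,-.002)),((525,150),.014,(.0215,-.002)),((475,73),.014,(-.0215,.04)),((530,77),.014,(.0215,.04)),((433,303),.004,(-.025,-.107)),((498,306),.004,(.025,-.107)),((408,145),.014,(-.055,-.002)),((585,153),.014,(.055,-.002))]
w=np.array([P(*p,z) for p,z,_ in obs]);b=np.array([o[2] for o in obs])
from scipy.optimize import least_squares
def res(v):
    c,s=np.cos(v[2]),np.sin(v[2]); return (b@np.array([[c,s],[-s,c]])+v[:2]-w)
s=least_squares(lambda v:res(v).ravel(),[.606,.364,0],loss="soft_l1",f_scale=.002)
print("tray",s.x,"\n",(res(s.x)*1000).round(1).tolist())
E
```

```text
ferrule c [0.444579   0.34412062] w 0.0363059418912159 l 0.03577329822417897
handle [0.43836163 0.44016738] end [0.44480176 0.28545493]
brush yaw 1.6123987565715059 origin from ferrule [0.44287379 0.38508515] from end [0.44076749 0.382371  ]
tray [ 0.60589288  0.36091313 -0.04017713] 
 [[0.4, -0.7], [1.9, -0.0], [-2.7, -0.2], [6.5, 0.2], [-1.8, -0.0], [1.2, 0.2], [-0.1, 0.1], [-3.0, 0.4]]
```

Emit:
arm_command(
  moves=[
    {"translation": [40, -20, 30], "roll": -0.042},
    {"translation": [76, -36, 70], "roll": -0.042},
    {"translation": [76, -36, 115], "roll": -0.042},
    {"translation": [76, -36, 155], "roll": -0.042},
    {"translation": [76, -36, 180], "roll": -0.042},
  ],
  fingers=0.35,
)

```text
time: 20.75
tool_pos: [0.4435, 0.3429, 0.0357]
ee_rot: [-0.0, 0.692, 0.722, -0.002]
ft_force: [-0.4, 0.2, -0.1]
grip_width: 0.656
gripper_force: 0.0
```

Emit:
arm_command(
  moves=[
    {"translation": [0, 0, 10], "roll": 0},
    {"translation": [0, 0, 18], "roll": 0},
    {"translation": [0, 0, 18], "roll": 0},
    {"translation": [0, 0, 18], "roll": 0},
  ],
)

```text
time: 21.15
tool_pos: [0.4455, 0.3445, 0.022]
ee_rot: [0.0, 0.692, 0.722, 0.001]
ft_force: [-1.0, 0.4, -0.1]
grip_width: 0.648
gripper_force: 0.0
```

```bash
python3 - <<'E'
from h import *
goto([.4443,.344,.014],.042)
E
```

```text
shift [-0.5 -1.2  8. ] roll -0.0003881554514837404 yaw now 0.042 q6 0.48 tcp [0.4455 0.3445 0.022 ]
```

Emit:
arm_command(
  moves=[
    {"translation": [0, -1, 4], "roll": 0},
    {"translation": [0, -1, 8], "roll": 0},
    {"translation": [0, -1, 8], "roll": 0},
  ],
)

```text
time: 21.45
tool_pos: [0.4435, 0.3443, 0.0124]
ee_rot: [-0.0, 0.692, 0.722, -0.0]
ft_force: [0.4, -0.2, 0.8]
grip_width: 0.655
gripper_force: 0.0
```

Emit:
arm_command(
  moves=[
    {"translation": [0, 0, 0], "roll": 0},
    {"translation": [0, 0, 0], "roll": 0},
    {"translation": [0, 0, 0], "roll": 0},
    {"translation": [0, 0, 0], "roll": 0},
    {"translation": [0, 0, 0], "roll": 0},
  ],
  fingers=1,
  newtons=40,
)

```text
time: 21.95
tool_pos: [0.4437, 0.3444, 0.013]
ee_rot: [0.0, 0.692, 0.722, 0.0]
ft_force: [-2.0, -1.7, 5.6]
grip_width: 0.432
gripper_force: 39.8
```

```bash
python3 - <<'E'
from h import *
snap("wrist","w12"); goto([.606,.32,.12],-.045)
print(r.read_state()["ft_force"])
E
```

```text
shift [ -31.2  161.1 -107. ] roll 0.08709181353308071 yaw now 0.042 q6 0.481 tcp [0.4437 0.3444 0.013 ]
[-2.75786617 -1.08492751  6.64037377]
```

Emit:
arm_command(
  moves=[
    {"translation": [0, 0, -10], "roll": 0},
    {"translation": [0, 0, -35], "roll": 0},
    {"translation": [0, 0, -70], "roll": 0},
    {"translation": [-10, 45, -80], "roll": 0.04},
    {"translation": [-20, 90, -80], "roll": 0.087},
  ],
)

```text
time: 22.5
tool_pos: [0.5361, 0.3289, 0.0965]
ee_rot: [0.001, 0.723, 0.691, 0.002]
ft_force: [0.3, 0.0, -1.1]
grip_width: 0.427
gripper_force: 40.3
```

```bash
python3 - <<'E'
from h import *
goto([.6045,.3205,.09],-.045)
E
```

```text
shift [-5.4 68.6  6.7] roll 0.00022245554743283158 yaw now -0.045 q6 0.473 tcp [0.5361 0.3289 0.0965]
```

Emit:
arm_command(
  moves=[
    {"translation": [-4, 40, 6], "roll": 0},
    {"translation": [-5.5, 68.5, 6], "roll": 0},
    {"translation": [-5.5, 68.5, 6], "roll": 0},
    {"translation": [-5.5, 68.5, 30], "roll": 0},
    {"translation": [-5.5, 68.5, 45], "roll": 0},
  ],
)

```text
time: 23.0
tool_pos: [0.602, 0.3196, 0.0468]
ee_rot: [-0.0, 0.723, 0.691, -0.0]
ft_force: [0.2, -0.6, -1.3]
grip_width: 0.428
gripper_force: 40.3
```

Emit:
arm_command(
  moves=[
    {"translation": [0, 0, 0], "roll": 0},
    {"translation": [0, 0, 0], "roll": 0},
  ],
)

```text
time: 23.2
tool_pos: [0.6023, 0.3198, 0.0482]
ee_rot: [-0.0, 0.723, 0.691, -0.0]
ft_force: [-0.0, 1.6, -0.1]
grip_width: 0.428
gripper_force: 40.3
```

```bash
python3 - <<'E'
from h import *
m=snap("wrist","w13"); goto([.6045,.3205,.018],-.045)
im=cv2.imread("pics/w13_raw.png"); 
cv2.imwrite("pics/w13c.png",cv2.resize(im[:300,200:440],None,fx=2,fy=2))
E
```

```text
shift [ 0.7  1.8 30.7] roll 0.0003238815267125883 yaw now -0.045 q6 0.42 tcp [0.6027 0.3199 0.0487]
```

View pics/w13c.png

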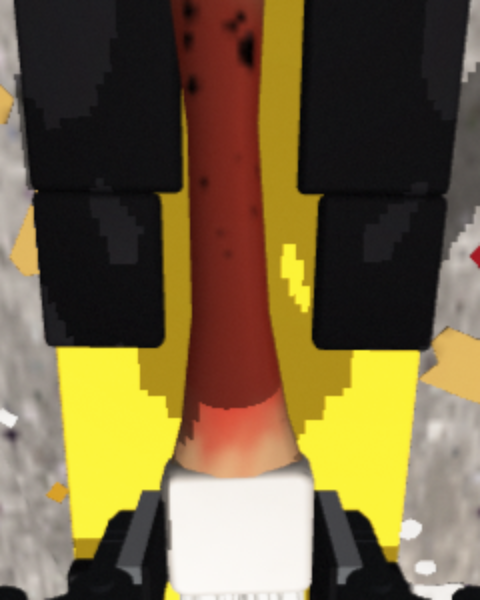

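This crop shows the ferrule centred in the pocket (column 239 of 240), while the handle drifts left at the top, about 0.04 rad. I'll roll to correct it, then lower. This was also my fifteenth picture, one over the limit, so I won't view any more.

Emit:
arm_command(
  moves=[
    {"translation": [0.5, 0.5, 0], "roll": 0.04},
    {"translation": [0.5, 0.5, 8], "roll": 0.04},
    {"translation": [0.5, 0.5, 18], "roll": 0.04},
    {"translation": [0.5, 0.5, 26], "roll": 0.04},
    {"translation": [0.5, 0.5, 29], "roll": 0.04},
  ],
)

```text
time: 23.75
tool_pos: [0.6026, 0.3199, 0.0172]
ee_rot: [-0.0, 0.736, 0.677, -0.001]
ft_force: [0.6, 0.1, 0.4]
grip_width: 0.426
gripper_force: 40.6
```

Emit:
arm_command(
  moves=[
    {"translation": [0, 0, 1], "roll": 0},
    {"translation": [0, 0, 1], "roll": 0},
  ],
)

```text
time: 23.95
tool_pos: [0.6032, 0.3201, 0.0176]
ee_rot: [0.0, 0.736, 0.677, -0.0]
ft_force: [0.7, -0.3, -0.4]
grip_width: 0.426
gripper_force: 40.3
```

Emit:
arm_command(
  moves=[
    {"translation": [0, 0, 1], "roll": 0},
    {"translation": [0, 0, 1], "roll": 0},
  ],
)

```text
time: 24.15
tool_pos: [0.6034, 0.3202, 0.0172]
ee_rot: [0.0, 0.736, 0.676, 0.0]
ft_force: [-0.7, -1.6, 2.5]
grip_width: 0.43
gripper_force: 40.7
```

Emit:
arm_command(
  moves=[
    {"translation": [0, 0, 0], "roll": 0},
    {"translation": [0, 0, 0], "roll": 0},
    {"translation": [0, 0, 0], "roll": 0},
    {"translation": [0, 0, 0], "roll": 0},
  ],
  fingers=0.3,
)

```text
time: 24.55
tool_pos: [0.6032, 0.3201, 0.0167]
ee_rot: [0.0, 0.737, 0.676, -0.0]
ft_force: [-1.6, 0.5, 0.0]
grip_width: 0.699
gripper_force: 0.0
```

Emit:
arm_command(
  moves=[
    {"translation": [0, 0, -10], "roll": 0},
    {"translation": [0, 0, -30], "roll": 0},
    {"translation": [-30, 0, -70], "roll": 0},
    {"translation": [-60, 0, -120], "roll": 0},
    {"translation": [-70, 0, -170], "roll": 0},
  ],
)

```text
time: 25.05
tool_pos: [0.5967, 0.2507, 0.1798]
ee_rot: [-0.0, 0.737, 0.676, -0.001]
ft_force: [0.0, 0.5, 0.1]
grip_width: 0.704
gripper_force: 0.0
```

Emit:
arm_command(
  moves=[
    {"translation": [0, 0, 0], "roll": 0},
    {"translation": [0, 0, 0], "roll": 0},
  ],
)

```text
time: 25.25
tool_pos: [0.5979, 0.2524, 0.1801]
ee_rot: [0.001, 0.737, 0.676, 0.001]
ft_force: [-0.5, -1.1, -0.7]
grip_width: 0.703
gripper_force: 0.0
```

```bash
python3 - <<'E'
from h import *
m=snap("wrist","w14"); t,_=tool(); print(t)
im=cv2.imread("pics/w14_raw.png"); hsv=cv2.cvtColor(im,cv2.COLOR_BGR2HSV).astype(int)
H,S,V=hsv[...,0],hsv[...,1],hsv[...,2]
c,s=np.cos(-.045),np.sin(-.045); Rm=np.array([[c,s],[-s,c]])  # world->tray
def rep(n,mask,z):
    k,l,st,ce=cv2.connectedComponentsWithStats(cv2.morphologyEx(mask.astype(np.uint8),cv2.MORPH_OPEN,np.ones((3,3))))
    for i in range(1,k):
        if st[i,4]>400:
            p=np.argwhere(l==i)[:,::-1]; w=np.array([px2w(m,u,v,z)[:2] for u,v in p[::3]]); q=(w-[.606,.361])@Rm.T*1000
            if abs(q[:,0].mean())>70: continue
            print(n,st[i,4],"tray mm: min",q.min(0).round(),"max",q.max(0).round())
            for y0 in range(-120,120,20):
                k=(abs(q[:,1]-y0)<4)
                if k.sum()>3: print("   y",y0,"x",q[k,0].min().round(1),q[k,0].max().round(1),"mid",round(float(q[k,0].min()+q[k,0].max())/2,1))
rep("red",((H<10)|(H>172))&(S>110)&(V>50),.014)
rep("white",(S<45)&(V>130),.015)
rep("yellow",(H>22)&(H<34)&(S>150)&(V>80),.004)
E
```

```text
[0.59732918 0.25249416 0.1783633 ]
red 1700 tray mm: min [-12. -19.] max [11. 53.]
   y -20 x -8.5 1.7 mid -3.4
   y 0 x -9.4 10.5 mid 0.6
   y 20 x -6.7 7.8 mid 0.5
   y 40 x -7.4 6.8 mid -0.3
white 97604 tray mm: min [-278. -340.] max [180.  63.]
   y -120 x -271.6 174.3 mid -48.6
   y -100 x -272.3 170.3 mid -51.0
   y -80 x -272.7 170.6 mid -51.0
   y -60 x -273.4 168.9 mid -52.3
   y -40 x -260.4 168.4 mid -46.0
   y -20 x -275.6 166.4 mid -54.6
   y 0 x -276.5 165.1 mid -55.7
   y 20 x -277.4 162.8 mid -57.3
   y 40 x -275.9 162.1 mid -56.9
   y 60 x -267.6 -105.1 mid -186.4
white 2775 tray mm: min [ -18. -100.] max [ 18. -23.]
   y -100 x -12.8 12.4 mid -0.2
   y -80 x -15.0 15.0 mid 0.0
   y -60 x -15.8 16.4 mid 0.3
   y -40 x -17.5 17.8 mid 0.1
   y -20 x -15.4 13.5 mid -0.9
yellow 8303 tray mm: min [ -56. -107.] max [53. 56.]
   y -100 x -27.1 22.4 mid -2.4
   y -80 x -25.6 49.3 mid 11.8
   y -60 x -56.2 52.1 mid -2.1
   y -40 x -55.8 52.9 mid -1.4
   y -20 x -55.5 52.6 mid -1.5
   y 0 x -55.5 53.3 mid -1.1
   y 20 x -22.5 20.8 mid -0.8
   y 40 x -22.2 20.3 mid -1.0
```

```bash
python3 - <<'E'
from station import r
print(r.hand_in())
E
```

```text
the job is handed in; nothing more can be done
None
```

I packed the kit and handed it in at about 25 s of the 106 s, but no verdict came back and I viewed 15 pictures, one over the limit of 14: case, block and gauge are stacked centred on the base, the orange brush measured about 1 mm off the middle of its pocket, and I never gripped the lid or the blue brush.

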